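Stop the key cutter and swing its chip guard up

TASK

Make the key-cutting machine ready for loading: first press the wide stop button on the switch box fully down and let it go, then push the machine's counterweighted chip guard up past its balance point so that it swings to its upper stop and stays raised by itself. Do it all by pushing with the fingers: do not grip or pinch the guard's crossbar, do not press the small start button, and leave the oil bottle, padlock and carton where they are.

Things in the scene. Friction and masses are not known exactly. Their poses are not given: they have to be found in the camera images.
- machine: Key-cutting machine with an orange casing, fixed to the counter, 280 mm deep (its x) by 300 mm wide (its y). Origin: centre of its underside, on the counter. Its -x axis points out of its front, where the guard's crossbar is; +z is up. The base is 45 mm high; vises and motor housing under the guard reach up to 90 mm. The guard's side brackets are at its rear.
- guard (a joint): Hinge angle of the chip guard (rad): 0 = down, resting on its lower stop; grows as the crossbar swings up and to the rear (towards the machine's +x); 1.25 = upper stop. Its balance point is at about 0.62: below it the guard falls back down, above it the counterweight carries it to the upper stop and holds it there. Lifting it takes under 4 N at the crossbar, and it swings lightly damped.
- guard_hinge (a point): Middle of the guard's hinge axis, on the fixed brackets: 80 mm behind the machine's centre and 125 mm above the counter. The axis is level, along the machine's y. From it the guard runs forward to the crossbar: a flat aluminium side arm at either end (252 mm apart), a clear sheet between them; its counterweight is a dark steel cylinder above the hinge.
- crossbar (a point): Middle of the guard's crossbar, a straight round steel bar of 18 mm diameter and 272 mm length across the front of the guard, along the machine's y. At joint 0 it lies 200 mm in front of the hinge axis and 30 mm above it, so 155 mm above the counter, with free space under it (down to 45 mm above the counter) and in front. Its axes turn with the guard; at joint 0 they are the machine's.
- switchbox: Grey switch box fixed to the counter, 75 x 150 x 45 mm, turned any way round. Origin: centre of its underside. It carries two round black push buttons, whose tops stand 67 mm above the counter: the stop button 38 mm towards its +y, the start button 42 mm towards its -y.
- stop_top (a point): Centre of the top of the stop button, the wide one of the two (44 mm diameter; it stands 10 mm proud of a 60 mm steel collar). Press straight down.
- stop (a joint): Travel of the stop button (m): 0 = out, 0.006 = fully down; a spring needs 5 N for full travel and pushes it back out.
- start_top (a point): Centre of the top of the start button, the small one of the two (20 mm diameter, in a 36 mm collar). Not to be pressed.
- start (a joint): Travel of the start button (m): 0 = out, 0.006 = fully down.
- oil_mid (a point): Loose white oil bottle with black cap, 48 mm diameter, 120 mm high, standing; the point is half-way up. Leave it alone.
- padlock_mid (a point): Loose brass padlock lying flat, body 45 x 50 x 22 mm with a steel shackle towards its +x; the point is at the middle of the body. Leave it alone.
- carton_mid (a point): Loose cardboard carton, 60 x 90 x 40 mm; the point is at its centre. Leave it alone.
Not all that is in view belongs to the job. Of the things like the switchbox, leave any that is red; of the rest the smaller one is meant.

How it is judged:
On the way, in this order (a step that is already met when the one before it is completed fails the run):
1. the stop button is pressed down, with the guard still down (value of joint stop above 0.0048 m and value of joint guard below 0.15 rad), for 0.05 s.
2. the stop button is let go (value of joint stop below 0.0015 m), for 0.05 s.
3. the guard is raised to its upper stop (value of joint guard above 1.15 rad), for 0.2 s.
At the end, for the whole second after the job is handed in: The guard rests raised at its upper stop (hinge above 1.15 rad, still), both buttons are out, and the three loose things are within 30 mm of where they were (value of joint guard above 1.15 rad and velocity of joint guard between -0.1 and 0.1 rad/s and value of joint each of stop, start below 0.0015 m and distance of each of oil_mid, padlock_mid, carton_mid from where it was at the start of the episode below 0.03 m); the robot touches nothing.
It fails at once if the start button is pressed (value of joint start above 0.003 m).
It fails at once if the guard's crossbar is taken between the fingers (x of the grasp point in the frame of crossbar between -0.011 and 0.011 m and z of the grasp point in the frame of crossbar between -0.011 and 0.011 m and y of the grasp point in the frame of crossbar between -0.135 and 0.135 m and contact force between the fingers and machine above 0.3 N).
It fails at once if a loose thing is lifted or shifted by more than 30 mm (distance of any of oil_mid, padlock_mid, carton_mid from where it was at the start of the episode above 0.03 m).
It also fails if it takes over 42 s, if anything falls off the work surface, if the arm or the gripper's body presses on something with over 40 N, if the wrist force passes 120 N, or if a joint passes its speed limit or range.

ROBOT

A 7-joint arm with a two-finger parallel gripper is mounted at the origin on the work surface. World frame = base frame: x ahead of the robot, y to its left, z up, the work surface at z = 0. Lengths are in m, angles in rad, forces in N, time in s.
With the tool pointing down it reaches from about 0.35 to 0.9 m from the base axis. Payload 8.1 kg.
Tool frame: the origin (TCP) lies at the very end of the fingers, on their centre line; the grasp point (between the pads) lies 19 mm behind it (arm.grasp_offset is the distance from the TCP to the grasp point, in m); z points along the fingers, y is the direction in which the jaws open and shut (so a half turn about z gives the same grasp; the last joint's range is limited). The gripper opens to 92 mm and grips with 3 to 60 N. Pads are 19 mm wide; open, the fingers measure 130 mm over their backs; the gripper's body (75 mm by 190 mm) begins 47 mm behind the grasp point.
Start: joints at [-1.378, 0.434, 0.025, 1.573, -0.012, 1.134, -0.075], TCP at [0.182, 0.598, 0.227] pointing down, gripper open.
Joint ranges: [-2.62, 2.62], [-0.44, 2.09], [-1.27, 1.32], [0.08, 2.57], [-1.32, 4.46], [0.12, 2], [-2.74, 2.74]. Speed limits (rad/s): [2.22, 2.22, 3.01, 3.01, 3.14, 3.14, 3.14].

INTERFACE

Orientations are given as a rotation vector (axis times angle).
In Python, from cell import arm, eyes, workorder gives the robot as it stands.
- The arm moves only by the shell command python3 -m inch 'ROWS' [FORCE]. ROWS is JSON, a list that holds one entry, the list of rows, each a list of 5 numbers: the closure, from 0 (fully open) to 1 (shut), then the shift along the tool's x, y, z in mm, then the turn about the tool's z in degrees. A call has 1 to 12 rows; each row shifts and turns the pose as measured when the row begins, along the tool's axes as they then stand; what a row does not reach is not made up. A row lasts 1/10 s, in which the tool goes at most 50 mm and 8.59 degrees, less where a joint would pass 70% of its speed; a pose out of reach is approached as far as the arm can. A call with a gripper value outside its range is refused whole. The fingers move at their own pace and stop on an object; FORCE is the grip in N (left out, the last holds). Time passes only in rows, so rows that do not move let the fingers close. It gives the time, the measured TCP pose, the force and the opening at its end, in the units of the state.
- arm.observe(): the state, without advancing time (a new reading comes with each control period).
- eyes.get_image(name): name is "side" or "top"; returns a dict with "frame" (384x512x3 uint8, blue, green, red), "intrinsics" (3x3 intrinsics, pixels), "rvec" (rotation vector, rad) and "tvec" (3), from world to camera coordinates, as OpenCV has them. Camera axes: x right, y down, z forward; pixel columns grow to the right and rows downward; lengths in m; the calibration is good to about 2 mm. A picture is of the moment at which its call begins. There is no depth.
- workorder.sign_off(): hands the job in, once; it reports no verdict.
The state is a dict: "clock": time; "joints": joint angles; "dq": joint speeds; "joint_efforts": joint torques, N m; "position": TCP position; "ee_rot": TCP orientation; "force": force on the tool from outside, world axes, zero at the start; "ft_torque": the same for the moment, N m; "width": opening from 0.0 (shut) to 1.0 (fully open).
Only numpy, scipy, OpenCV 4.12 (cv2) and the standard library are available. Lean on these libraries where they do the work, as an engineer would, in place of code of your own. Each camera call takes 0.05 s, during which the arm holds its last target.

## Working session

There is one attempt and no reset: what is moved stays moved. The work goes in short steps, Python scripts to look and compute and a shell command to move; the robot and the scene stay as the last step left them, time stands still between calls to the robot, and variables do not carry over. Pictures are saved under pics/ and viewed, and the job is handed in when it is done.

```bash
mkdir -p pics; ls
python3 - <<'E'
from cell import arm, eyes
import cv2,numpy as np,pickle
print(arm.observe())
d={}
for n in("side","top"):
    r=eyes.get_image(n);d[n]=r;cv2.imwrite(f"pics/{n}0.png",r["frame"])
    R=cv2.Rodrigues(np.array(r["rvec"],float))[0];print(n,r["intrinsics"],-R.T@np.array(r["tvec"]).ravel(),R)
pickle.dump(d,open("d0.pkl","wb"))
E
```

```text
pics
{'clock': 0.0, 'joints': array([-1.37763942,  0.43522894,  0.0249797 ,  1.5740815 , -0.01157252,
        1.1339818 , -0.07509881]), 'dq': array([ 0.00073653, -0.00055896, -0.0003432 , -0.00025283,  0.00012045,
       -0.00192622,  0.00073896]), 'joint_efforts': array([ 1.59906434e-03, -6.67828059e+01,  9.85776298e-01, -3.14491260e+01,
       -6.05539838e-02,  4.23458428e-02,  1.45827503e-04]), 'position': array([0.18208638, 0.59736736, 0.22594739]), 'ee_rot': array([-4.62971185e-01, -3.10722968e+00,  2.44101114e-03]), 'force': array([ 0.71688162, -0.3512492 , -0.26676939]), 'ft_torque': array([-0.00990365,  0.03134268, -0.04067908]), 'width': 0.9992775684526538}
side [[399.10426802   0.         253.66779444]
 [  0.         399.10426802 191.3196568 ]
 [  0.           0.           1.        ]] [ 0.02980122 -0.85841936  1.0068283 ] [[ 0.85260357 -0.52247112  0.00954356]
 [-0.3597335  -0.60008825 -0.71448296]
 [ 0.37902369  0.60573759 -0.69958775]]
top [[414.21572167   0.         258.49653108]
 [  0.         414.21572167 187.35499578]
 [  0.           0.           1.        ]] [ 0.20293087 -0.09585645  1.51947474] [[-0.10482357 -0.9944846  -0.00352254]
 [-0.97339765  0.10332526 -0.20450158]
 [ 0.20373764 -0.01800776 -0.9788599 ]]
```

View pics/side0.png

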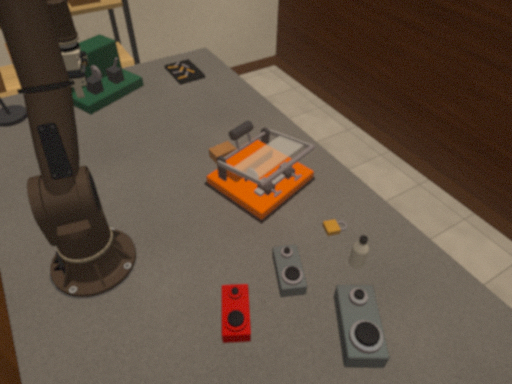

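View pics/top0.png

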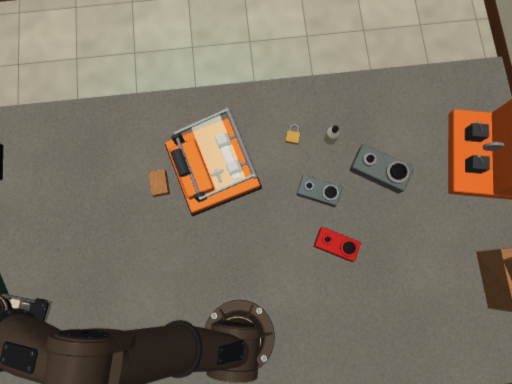

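The side view shows the machine at about (262,175), the smaller grey box at (289,270) and the red and large grey lookalikes. In the top view the machine is at (213,160) and the small grey box at (319,190). I'll zoom in on both.

Run:
```python
import cv2,pickle
d=pickle.load(open("d0.pkl","rb"))
t=d["top"]["frame"];s=d["side"]["frame"]
cv2.imwrite("pics/tz.png",cv2.resize(t[90:230,145:345],None,fx=4,fy=4,interpolation=cv2.INTER_CUBIC))
cv2.imwrite("pics/sz.png",cv2.resize(s[110:250,195:385],None,fx=4,fy=4,interpolation=cv2.INTER_CUBIC))
cv2.imwrite("pics/sz2.png",cv2.resize(s[230:310,255:335],None,fx=6,fy=6,interpolation=cv2.INTER_CUBIC))
```

```text
(no output)
```

View pics/tz.png

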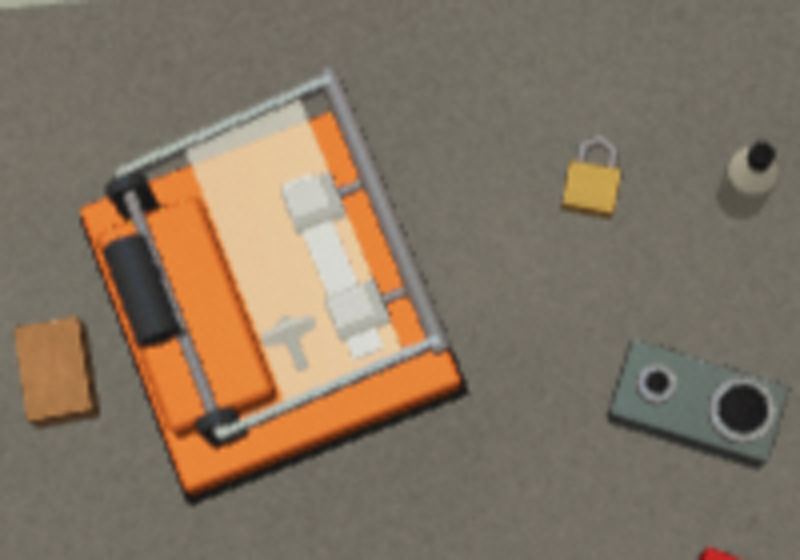

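View pics/sz.png

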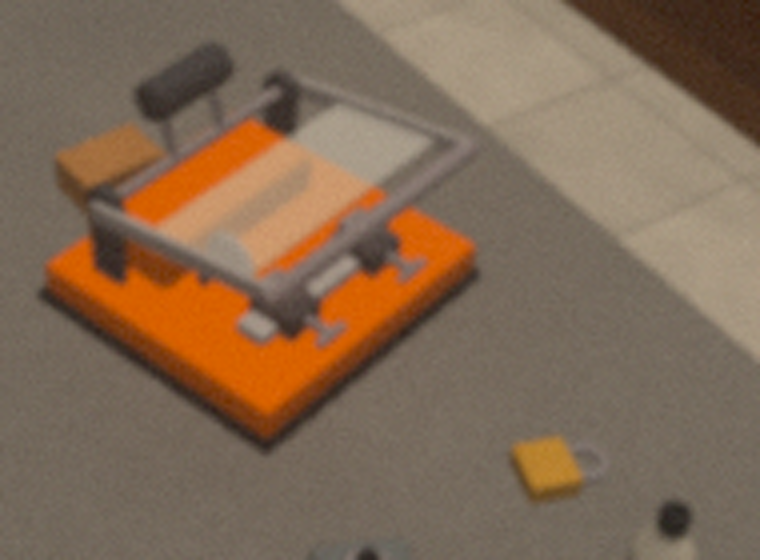

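View pics/sz2.png

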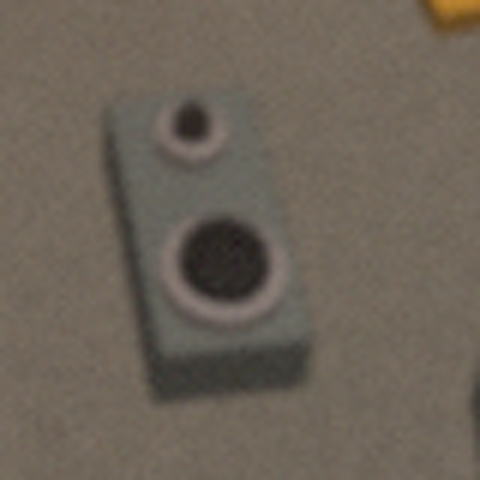

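```bash
cat > h.py <<'E'
import cv2,pickle,numpy as np
def P(r): 
    R=cv2.Rodrigues(np.array(r["rvec"],float))[0];return R,np.array(r["tvec"],float).ravel(),np.array(r["intrinsics"])
def plane(r,u,v,z):
    R,t,K=P(r);c=-R.T@t;d=R.T@np.linalg.inv(K)@[u,v,1];return c+d*(z-c[2])/d[2]
def proj(r,X):
    return cv2.projectPoints(np.array(X,float).reshape(-1,3),np.array(r["rvec"],float),np.array(r["tvec"],float),np.array(r["intrinsics"]),None)[0].reshape(-1,2)
E
python3 - <<'E'
from h import *
d=pickle.load(open("d0.pkl","rb"));T,S=d["top"],d["side"]
np.set_printoptions(precision=4,suppress=True)
tz=lambda x,y:(145+x/4-.375,90+y/4-.375); sz=lambda x,y:(195+x/4-.375,110+y/4-.375); s2=lambda x,y:(255+x/6-.4,230+y/6-.4)
def show(n,r,p,z): X=plane(r,*p,z);print(n,X);return X
show("stop T",T,tz(743,409),.067);show("stop S",S,s2(224,258),.067)
show("start T",T,tz(657,383),.067);show("start S",S,s2(191,120),.067)
for n,p in(("padl",(590,190)),("oilbase",(745,195)),("oilcap",(762,155))): print(n,plane(T,*tz(*p),.12 if n=="oilcap" else .01))
A=show("bar far T",T,tz(329,74),.155);B=show("bar near T",T,tz(437,344),.155)
show("bar far S",S,sz(470,143),.155);show("bar near S",S,sz(272,292),.155)
C=show("base corner near-front",T,tz(463,384),.045);D=show("base nearrear",T,tz(189,490),.045);E_=show("base rear far",T,tz(82,211),.045)
show("base nf S",S,sz(268,412),.045);show("nr S",S,sz(47,270),.045);show("ff S",S,sz(475,247),.045)
print(np.linalg.norm(A-B),np.linalg.norm(C-D),np.linalg.norm(D-E_))
E
```

```text
stop T [ 0.4617 -0.3762  0.067 ]
stop S [ 0.4612 -0.3759  0.067 ]
start T [ 0.4934 -0.3029  0.067 ]
start S [ 0.4938 -0.3023  0.067 ]
padl [ 0.6984 -0.2719  0.01  ]
oilbase [ 0.6778 -0.4182  0.01  ]
oilcap [ 0.6785 -0.4149  0.12  ]
bar far T [ 0.7809 -0.0405  0.155 ]
bar near T [ 0.5289 -0.1097  0.155 ]
bar far S [ 0.784 -0.031  0.155]
bar near S [ 0.5356 -0.1022  0.155 ]
base corner near-front [ 0.5155 -0.1305  0.045 ]
base nearrear [0.4447 0.1246 0.045 ]
base rear far [0.7167 0.2049 0.045 ]
base nf S [ 0.5212 -0.1238  0.045 ]
nr S [0.444  0.1229 0.045 ]
ff S [ 0.7914 -0.0489  0.045 ]
0.2612797455865588 0.264743943946929 0.28363433089895523
```

Run:
```python
from h import *
d=pickle.load(open("d0.pkl","rb"));T,S=d["top"],d["side"]
np.set_printoptions(precision=4,suppress=True)
tz=lambda x,y:(145+x/4-.375,90+y/4-.375); sz=lambda x,y:(195+x/4-.375,110+y/4-.375)
def M(r): R,t,K=P(r);return K@np.c_[R,t]
for n,a,b in(("barfar",(329,74),(470,143)),("barnear",(437,344),(272,292)),("NF",(463,384),(268,412)),("NR",(189,490),(47,270)),("hinge near",(215,430),(95,205)),("hinge far",(125,180),(285,78)),("cw near",(158,340),(150,105)),("cw far",(120,242),(220,60))):
    X=cv2.triangulatePoints(M(T),M(S),np.array(tz(*a),float),np.array(sz(*b),float)).ravel();print(n,X[:3]/X[3])
from scipy.optimize import least_squares
# fit pose x,y,yaw
def pts(p,L):
    c,s=np.cos(p[2]),np.sin(p[2]);return np.array([[p[0]+c*x-s*y,p[1]+s*x+c*y,z] for x,y,z in L])
L=[(-.12,-.136,.155),(-.12,.136,.155),(-.14,.15,.045),(.14,.15,.045),(.14,-.15,.045),(-.14,-.15,.045)]
# near = robot side
obs=[(T,tz(329,72),0),(T,tz(438,347),1),(T,tz(463,384),2),(T,tz(189,490),3),(T,tz(82,211),4),(S,sz(470,143),0),(S,sz(272,294),1),(S,sz(268,412),2),(S,sz(47,270),3),(S,sz(475,247),5)]
best=None
for y0 in np.arange(-3,3,.5):
  for sw in(0,1):
    LL=[(x,-y if sw else y,z) for x,y,z in L]
    f=lambda p:np.concatenate([proj(r,pts(p,[LL[k]]))[0]-uv for r,uv,k in obs])
    q=least_squares(f,[.62,.02,y0])
    if best is None or q.cost<best[0]: best=(q.cost,q.x,sw,q.fun.reshape(-1,2))
print(best)
p=best[1]
print("bar",pts(p,[(-.12,0,.155),(-.12,-.136,.155),(-.12,.136,.155),(.08,0,.125),(-.15,-.1,.1)]))
im=cv2.resize(T["frame"],None,fx=4,fy=4)
for X in pts(p,[(-.12,-.136,.155),(-.12,.136,.155),(.08,-.126,.125),(.08,.126,.125),(-.14,.15,.045),(-.14,-.15,.045),(.14,-.15,.045),(.14,.15,.045),(-.14,.15,0),(.14,.15,0)]):
    u=proj(T,X)[0]*4+1.5;cv2.circle(im,tuple(int(v) for v in u),4,(255,0,0),-1)
cv2.imwrite("pics/fit.png",im[360:920,580:1300])
```

```text
barfar [ 0.7761 -0.0406  0.1648]
barnear [ 0.5282 -0.1101  0.1643]
NF [ 0.5149 -0.1307  0.0544]
NR [0.4449 0.125  0.043 ]
hinge near [0.4788 0.086  0.1324]
hinge far [0.7072 0.1458 0.1427]
cw near [0.5502 0.1193 0.188 ]
cw far [0.6369 0.1455 0.1879]
(np.float64(35.131824972239116), array([ 0.6214,  0.0408, -4.4256]), 0, array([[-1.4309, -0.6802],
       [ 0.796 ,  0.3034],
       [ 1.4505, -0.593 ],
       [-2.0842,  2.0799],
       [-3.5242, -1.944 ],
       [ 1.2807,  0.5766],
       [-1.0626,  2.7248],
       [ 0.9327,  2.8361],
       [-2.7387, -0.9883],
       [ 3.3084, -0.9173]]))
bar [[ 0.6554 -0.0743  0.155 ]
 [ 0.7858 -0.0359  0.155 ]
 [ 0.5249 -0.1128  0.155 ]
 [ 0.5988  0.1175  0.125 ]
 [ 0.7598 -0.0748  0.1   ]]
```

View pics/fit.png

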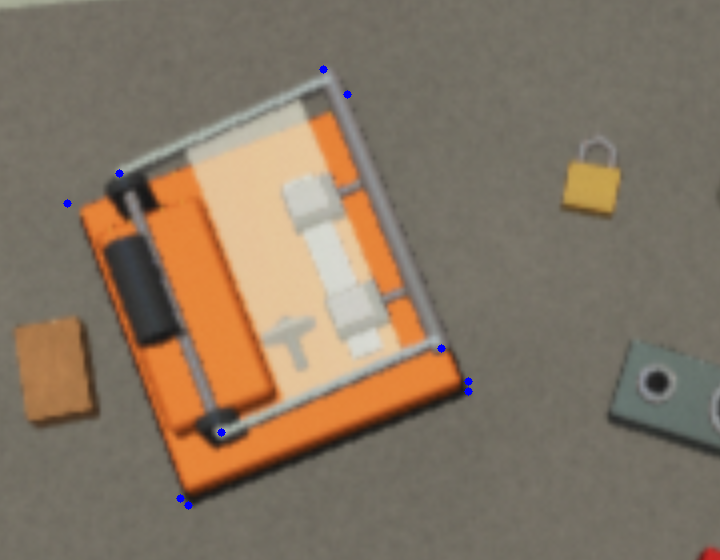

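```bash
cat >> h.py <<'E'
def to(X):
    from cell import arm
    o=arm.observe();R=cv2.Rodrigues(np.array(o["ee_rot"]))[0]
    np.set_printoptions(precision=4,suppress=True)
    d=R.T@(np.array(X)-o["position"])*1000
    print("t",round(o["clock"],2),"pos",o["position"],"tool z",R[:,2],"xang",np.degrees(np.arctan2(R[1,0],R[0,0])).round(2),"F",o["force"],"q",o["joints"]);print("shift mm",d.round(1),"norm",np.linalg.norm(d).round(1))
E
python3 -m inch '[[[1,-30,-32,-8,0],[1,-30,-32,-8,0],[1,-30,-32,-8,0],[1,-30,-32,-8,0],[1,-30,-32,-8,0],[1,-30,-32,-8,0],[1,-30,-32,-8,0],[1,-30,-32,-8,0],[1,-30,-32,-8,0],[1,-30,-32,-8,0]]]' 10
python3 -c "
from h import *
to([.4615,-.376,.15])"
```

```text
clock: 1.1
position: [0.3777, 0.1928, 0.3044]
ee_rot: [-0.446, -3.105, 0.011]
force: [0.5, -0.2, -1.1]
width: 0.175
t 1.1 pos [0.3777 0.1928 0.3044] tool z [-0.006  -0.0065 -1.    ] xang 163.66 F [ 0.4969 -0.1882 -1.1037] q [-0.854   0.0299  0.2646  1.9123 -0.0061  1.209   0.6984]
shift mm [-241.  -521.   157.6] norm 595.3
```

```bash
python3 -m inch '[[[1,-20,-43,0,0],[1,-20,-43,0,0],[1,-20,-43,0,0],[1,-20,-43,0,0],[1,-20,-43,0,0],[1,-20,-43,0,0],[1,-20,-43,5,0],[1,-20,-43,10,0],[1,-20,-43,10,0],[1,-20,-43,10,0],[1,-20,-43,10,0],[1,-20,-43,10,0]]]'
python3 -c "
from h import *
to([.4615,-.376,.15])"
```

```text
clock: 2.3
position: [0.4644, -0.3907, 0.2515]
ee_rot: [0.437, 3.109, -0.003]
force: [0.8, 1.0, 1.0]
width: 0.007
t 2.3 pos [ 0.4644 -0.3907  0.2515] tool z [ 0.0016 -0.0024 -1.    ] xang 164.0 F [0.8313 1.0298 0.9569] q [ 0.0881  0.4536  0.7762  1.6305 -0.336   1.1935  2.2296]
shift mm [  7.   13.6 101.5] norm 102.7
```

```bash
python3 -m inch '[[[1,4,7,30,0],[1,3,6,30,0],[1,0,0,30,0],[1,0,0,10,0],[1,0,0,0,0]]]'
python3 -c "
from h import *
to([.4615,-.376,.067])
from cell import eyes
r=eyes.get_image('side');cv2.imwrite('pics/s1.png',cv2.resize(r['frame'][200:320,230:390],None,fx=4,fy=4,interpolation=2))"
```

```text
clock: 2.8
position: [0.4569, -0.3867, 0.1454]
ee_rot: [-0.457, -3.105, 0.012]
force: [-0.1, -0.0, 1.3]
width: 0.009
t 2.8 pos [ 0.4569 -0.3867  0.1454] tool z [-0.0043 -0.0071 -1.    ] xang 163.26 F [-0.061  -0.0498  1.2828] q [ 0.1234  0.5444  0.7193  1.7801 -0.4151  0.9741  2.2872]
shift mm [-1.5 12.2 78.3] norm 79.2
```

View pics/s1.png

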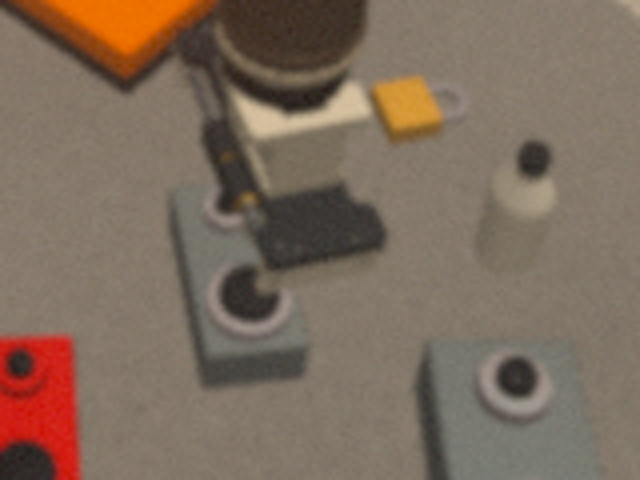

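The fingers are over the stop button (crop about (260,280)), roughly 12 mm off laterally. I'll correct that first and then press.

```bash
python3 -m inch '[[[1,-1,8,20,0],[1,0,4,15,0],[1,0,0,0,0],[1,0,0,0,0]]]'
python3 -c "
from h import *
to([.4615,-.376,.067])"
```

```text
clock: 3.25
position: [0.4645, -0.3777, 0.1152]
ee_rot: [0.454, 3.104, -0.017]
force: [-0.1, -0.0, -0.3]
width: 0.003
t 3.25 pos [ 0.4645 -0.3777  0.1152] tool z [ 0.0029 -0.0115 -0.9999] xang 163.35 F [-0.1082 -0.0301 -0.3266] q [ 0.1212  0.5742  0.6937  1.8159 -0.4487  0.9048  2.2963]
shift mm [ 3.7  1.2 48.2] norm 48.4
```

```bash
python3 -m inch '[[[1,3,1,20,0],[1,0,0,14,0],[1,0,0,6,0],[1,0,0,0,0]]]'
python3 -c "
from h import *
to([.4615,-.376,.061])"
```

```text
clock: 3.65
position: [0.4641, -0.3788, 0.0777]
ee_rot: [0.453, 3.098, -0.021]
force: [-0.7, 0.5, 0.2]
width: 0.001
t 3.65 pos [ 0.4641 -0.3788  0.0777] tool z [ 0.008  -0.015  -0.9999] xang 163.35 F [-0.7041  0.5088  0.2147] q [ 0.1494  0.617   0.656   1.8503 -0.492   0.8253  2.3329]
shift mm [ 3.5  2.2 16.6] norm 17.1
```

```bash
python3 -m inch '[[[1,2,2,6,0],[1,0,0,5,0],[1,0,0,4,0],[1,0,0,3,0]]]'
python3 -c "
from h import *
to([.4615,-.376,.061])"
python3 -m inch '[[[1,0,0,3,0],[1,0,0,3,0],[1,0,0,3,0]]]'
python3 -c "
from h import *
to([.4615,-.376,.061])"
```

```text
clock: 4.05
position: [0.4636, -0.3775, 0.0607]
ee_rot: [0.453, 3.096, -0.023]
force: [-8.0, 8.0, 36.8]
width: 0.006
t 4.05 pos [ 0.4636 -0.3775  0.0607] tool z [ 0.0104 -0.0161 -0.9998] xang 163.34 F [-8.018   8.038  36.7767] q [ 0.1603  0.6356  0.6375  1.867  -0.5128  0.7885  2.3487]
shift mm [ 2.5  0.9 -0.3] norm 2.6
clock: 4.35
position: [0.4637, -0.3776, 0.0606]
ee_rot: [0.455, 3.09, -0.013]
force: [-9.6, 11.0, 40.8]
width: 0.008
t 4.35 pos [ 0.4637 -0.3776  0.0606] tool z [ 0.0164 -0.011  -0.9998] xang 163.26 F [-9.6234 11.0149 40.7902] q [ 0.168   0.6339  0.6325  1.8679 -0.5197  0.7881  2.3563]
shift mm [ 2.6  0.9 -0.4] norm 2.8
```

The button is fully down: z is 0.0606 m and the vertical force is about 40 N. Next I'll release it and move towards the guard.

```bash
python3 -m inch '[[[1,0,0,-15,0],[1,0,0,-30,0],[1,0,0,-40,0],[1,0,0,-45,0],[1,0,0,-30,0],[1,0,0,0,0]]]'
python3 -c "
from h import *
to([.675,-.145,.22])"
```

```text
clock: 4.95
position: [0.4606, -0.3767, 0.2276]
ee_rot: [0.457, 3.088, -0.014]
force: [0.1, -1.7, -0.1]
width: 0.007
t 4.95 pos [ 0.4606 -0.3767  0.2276] tool z [ 0.0181 -0.0117 -0.9998] xang 163.17 F [ 0.1065 -1.7311 -0.1341] q [ 0.0583  0.4417  0.777   1.7115 -0.3466  1.1078  2.2152]
shift mm [-137.9  283.9    8.7] norm 315.8
```

```bash
python3 -c "
from h import *
from cell import eyes
r=eyes.get_image('side');cv2.imwrite('pics/s2.png',cv2.resize(r['frame'][110:320,195:390],None,fx=3,fy=3,interpolation=2))"
```

```text
(no output)
```

View pics/s2.png

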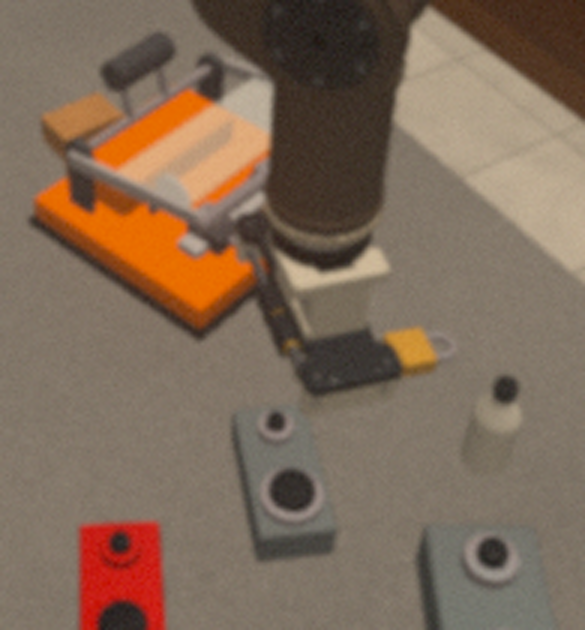

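The stop button is out again (crop (292,492)) and the guard is still down.

```bash
python3 -m inch '[[[1,-17,35,0,0],[1,-17,35,0,0],[1,-17,35,0,0],[1,-17,35,0,0],[1,-17,35,0,0],[1,-17,35,0,0],[1,-17,35,0,0],[1,-17,35,0,0],[1,0,0,0,0]]]'
python3 -m inch '[[[1,0,0,0,8],[1,0,0,0,8],[1,0,0,0,8],[1,0,0,0,8],[1,0,0,0,8],[1,0,0,0,8],[1,0,0,0,8],[1,0,0,0,0]]]'
python3 -c "
from h import *
to([.675,-.145,.125])"
```

```text
clock: 5.9
position: [0.675, -0.1367, 0.2117]
ee_rot: [0.466, 3.104, -0.007]
force: [0.0, 0.4, -0.9]
width: 0.004
clock: 6.7
position: [0.6698, -0.1352, 0.196]
ee_rot: [-1.911, -2.48, 0.017]
force: [0.4, 0.0, -0.4]
width: 0.004
t 6.7 pos [ 0.6698 -0.1352  0.196 ] tool z [-0.0153 -0.0019 -0.9999] xang 104.76 F [ 0.3611  0.0351 -0.4161] q [-0.4224  0.7268  0.9791  1.4882 -0.6072  1.2693  0.8857]
shift mm [-11.    3.6  70.9] norm 71.8
```

```bash
python3 -m inch '[[[1,-8,3,25,-1.5],[1,-3,0,25,0],[1,0,0,15,0],[1,0,0,0,0]]]'
python3 -c "
from h import *
to([.675,-.145,.125])
from cell import eyes
for n in('side','top'):
  r=eyes.get_image(n);f=r['frame'];f=f[80:260,190:390] if n=='side' else f[80:230,130:330]
  cv2.imwrite(f'pics/{n}3.png',cv2.resize(f,None,fx=3,fy=3,interpolation=2))"
```

```text
clock: 7.1
position: [0.6731, -0.1461, 0.1255]
ee_rot: [-1.858, -2.516, 0.02]
force: [-0.3, 0.3, -0.1]
width: 0.006
t 7.1 pos [ 0.6731 -0.1461  0.1255] tool z [-0.0188 -0.002  -0.9998] xang 107.11 F [-0.3472  0.2744 -0.1038] q [-0.3781  0.7929  0.9173  1.5436 -0.6558  1.1575  0.9735]
shift mm [0.4 2.2 0.4] norm 2.3
```

View pics/side3.png

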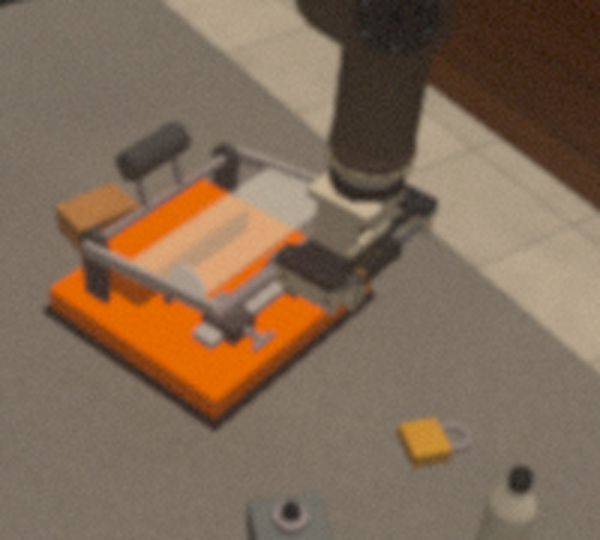

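View pics/top3.png

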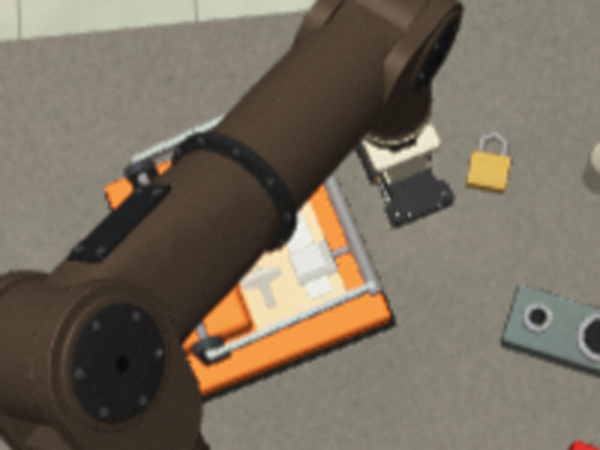

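```bash
python3 -m inch '[[[1,15,0,0,0],[1,15,0,0,0],[1,10,0,0,0],[1,5,0,0,0],[1,0,0,0,0]]]'
python3 -c "
from h import *
to([.660,-.094,.125])"
```

```text
clock: 7.7
position: [0.6616, -0.0981, 0.1319]
ee_rot: [-1.858, -2.524, 0.012]
force: [0.4, -0.6, -0.0]
width: -0.0
t 7.7 pos [ 0.6616 -0.0981  0.1319] tool z [-0.0106 -0.0021 -0.9999] xang 107.3 F [ 0.399  -0.5676 -0.0317] q [-0.474   0.7567  0.935   1.6036 -0.6502  1.1322  0.9246]
shift mm [ 4.3 -0.2  6.9] norm 8.1
```

```bash
python3 -m inch '[[[1,3,0,8,0],[1,4,0,2,0],[1,4,0,0,0]]]'
python3 -c "
from h import *
to([.660,-.094,.125])"
```

```text
clock: 8.0
position: [0.6611, -0.0952, 0.124]
ee_rot: [1.864, 2.52, -0.018]
force: [5.4, -10.3, 0.9]
width: 0.0
t 8.0 pos [ 0.6611 -0.0952  0.124 ] tool z [-0.0011 -0.0136 -0.9999] xang 107.03 F [  5.396  -10.2547   0.8673] q [-0.4892  0.76    0.9366  1.6251 -0.6562  1.1004  0.92  ]
shift mm [ 1.4 -0.7 -1. ] norm 1.9
```

```bash
python3 -m inch '[[[1,5,0,-6,0],[1,5,0,-8,0],[1,5,0,-8,0]]]'
python3 -c "
from h import *
to([.660,-.094,.125])
from cell import eyes
for n in('side',):
  r=eyes.get_image(n);f=r['frame'];f=f[80:260,190:390] if n=='side' else f[80:230,130:330]
  cv2.imwrite(f'pics/{n}4.png',cv2.resize(f,None,fx=3,fy=3,interpolation=2))"
```

```text
clock: 8.3
position: [0.66, -0.0912, 0.1471]
ee_rot: [1.865, 2.498, -0.028]
force: [4.2, -6.0, -0.1]
width: 0.004
t 8.3 pos [ 0.66   -0.0912  0.1471] tool z [ 0.0087 -0.0288 -0.9995] xang 106.5 F [ 4.2184 -6.0077 -0.1261] q [-0.5229  0.7341  0.9678  1.6201 -0.6312  1.1182  0.8868]
shift mm [-2.  -0.8 22.1] norm 22.2
```

View pics/side4.png

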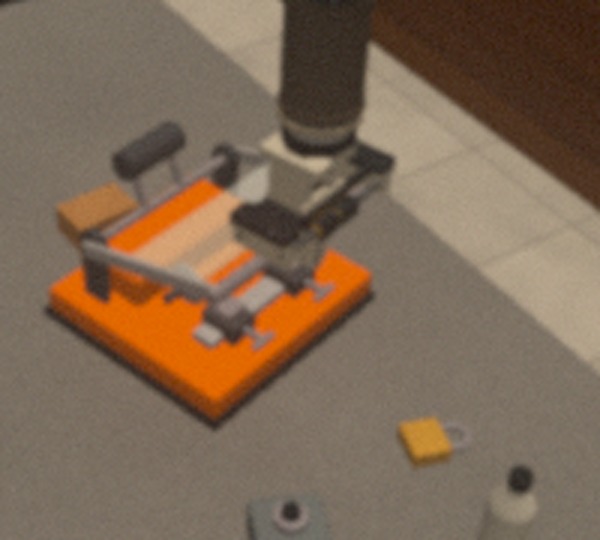

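```bash
python3 -m inch '[[[1,7,0,-11,0],[1,8,0,-11,0],[1,9,0,-11,0],[1,9,0,-11,0]]]'
python3 -c "
from h import *
to([.660,-.094,.125])
from cell import eyes
for n in('side',):
  r=eyes.get_image(n);f=r['frame'];f=f[80:260,190:390] if n=='side' else f[80:230,130:330]
  cv2.imwrite(f'pics/{n}5.png',cv2.resize(f,None,fx=3,fy=3,interpolation=2))"
```

```text
clock: 8.75
position: [0.655, -0.074, 0.1955]
ee_rot: [1.866, 2.464, -0.04]
force: [3.6, -6.5, 2.3]
width: 0.006
t 8.75 pos [ 0.655  -0.074   0.1955] tool z [ 0.0245 -0.051  -0.9984] xang 105.71 F [ 3.5898 -6.5033  2.2702] q [-0.6025  0.6791  1.0296  1.6049 -0.5788  1.1659  0.8135]
shift mm [-16.6  -1.3  71.5] norm 73.4
```

View pics/side5.png

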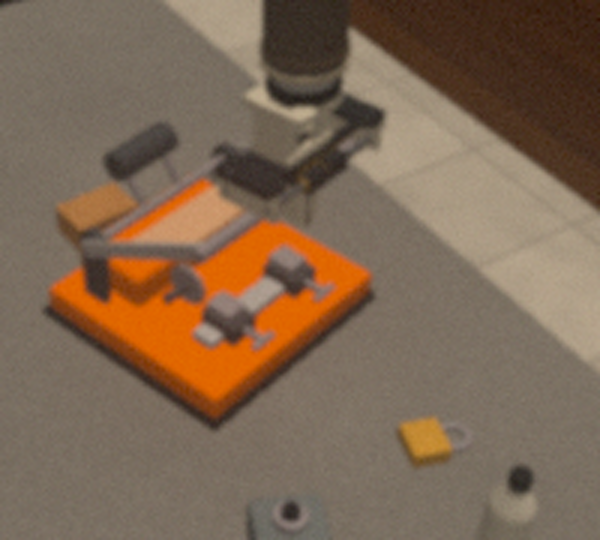

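```bash
python3 -m inch '[[[1,10,0,-11,0],[1,11,0,-11,0],[1,12,0,-11,0],[1,13,0,-11,0]]]'
python3 -c "
from h import *
to([.660,-.094,.125])
from cell import eyes
for n in('side',):
  r=eyes.get_image(n);f=r['frame'];f=f[80:260,190:390] if n=='side' else f[80:230,130:330]
  cv2.imwrite(f'pics/{n}6.png',cv2.resize(f,None,fx=3,fy=3,interpolation=2))"
```

```text
clock: 9.2
position: [0.6458, -0.0408, 0.2439]
ee_rot: [1.867, 2.433, -0.047]
force: [1.6, -6.3, 5.5]
width: 0.005
t 9.2 pos [ 0.6458 -0.0408  0.2439] tool z [ 0.0401 -0.0697 -0.9968] xang 104.95 F [ 1.6236 -6.3206  5.4943] q [-0.7137  0.6228  1.0958  1.5894 -0.5245  1.218   0.7189]
shift mm [-45.6  -2.6 122.8] norm 131.0
```

View pics/side6.png

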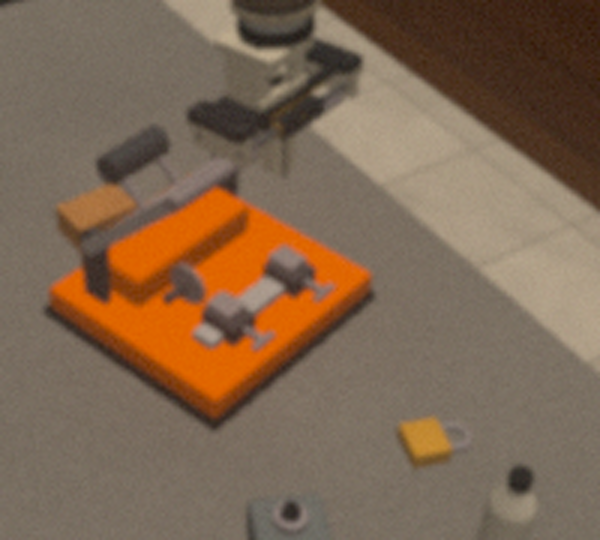

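```bash
python3 -m inch '[[[1,14,0,-9,0],[1,15,0,-9,0],[1,16,0,-8,0],[1,16,0,-6,0]]]'
python3 -c "
from h import *
to([.660,-.094,.125])
from cell import eyes
for n in('side',):
  r=eyes.get_image(n);f=r['frame'];f=f[80:260,190:390] if n=='side' else f[80:230,130:330]
  cv2.imwrite(f'pics/{n}7.png',cv2.resize(f,None,fx=3,fy=3,interpolation=2))"
```

```text
clock: 9.65
position: [0.6285, 0.0203, 0.2723]
ee_rot: [1.871, 2.428, -0.047]
force: [0.2, 0.2, -1.0]
width: 0.004
t 9.65 pos [0.6285 0.0203 0.2723] tool z [ 0.0415 -0.0706 -0.9966] xang 104.69 F [ 0.1801  0.1915 -0.9903] q [-0.8565  0.5835  1.1457  1.5908 -0.4902  1.2609  0.6062]
shift mm [-106.5   -2.   156.2] norm 189.1
```

View pics/side7.png

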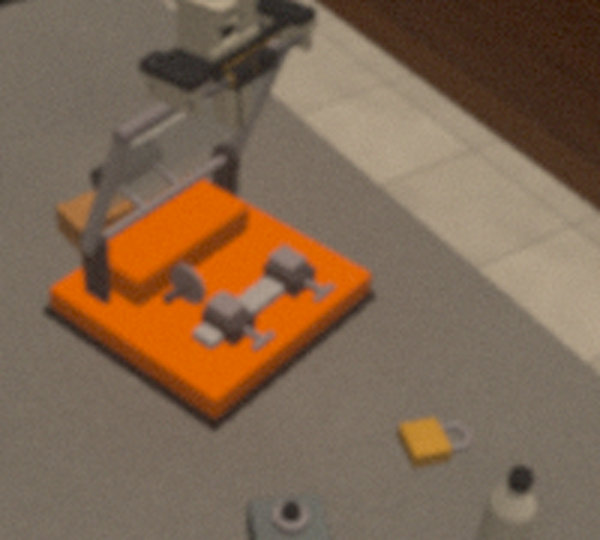

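The guard has swung away past its balance point and the contact force is about zero. I'll back off to the front and look again.

```bash
python3 -m inch '[[[1,-10,0,0,0],[1,-30,0,0,0],[1,-40,0,0,0],[1,-40,0,0,0],[1,0,0,0,0],[1,0,0,0,0],[1,0,0,0,0],[1,0,0,0,0],[1,0,0,0,0]]]'
python3 -c "
from h import *
to([.660,-.094,.125])
from cell import eyes
for n in('side','top'):
  r=eyes.get_image(n);f=r['frame'];f=f[70:290,190:390] if n=='side' else f[80:230,130:350]
  cv2.imwrite(f'pics/{n}8.png',cv2.resize(f,None,fx=2.7,fy=2.7,interpolation=2))"
```

```text
clock: 10.6
position: [0.6593, -0.1033, 0.2778]
ee_rot: [1.871, 2.43, -0.053]
force: [0.2, 0.8, -0.3]
width: 0.006
t 10.6 pos [ 0.6593 -0.1033  0.2778] tool z [ 0.0374 -0.0722 -0.9967] xang 104.76 F [ 0.1678  0.8093 -0.2886] q [-0.5884  0.6235  1.0891  1.4875 -0.5119  1.2986  0.7831]
shift mm [ 21.    0.4 151.7] norm 153.1
```

View pics/side8.png

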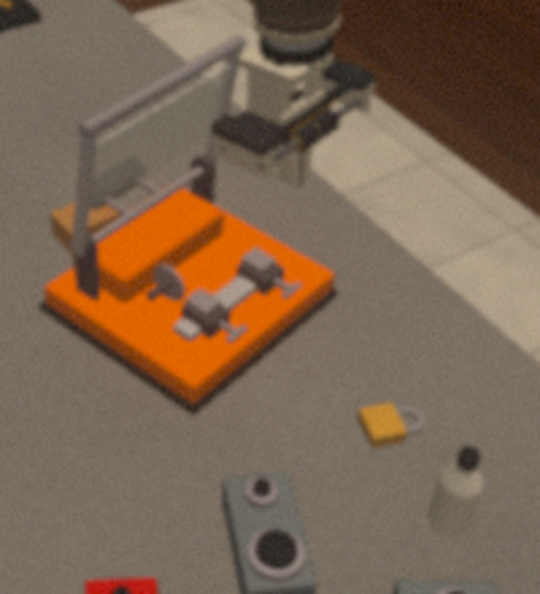

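View pics/top8.png

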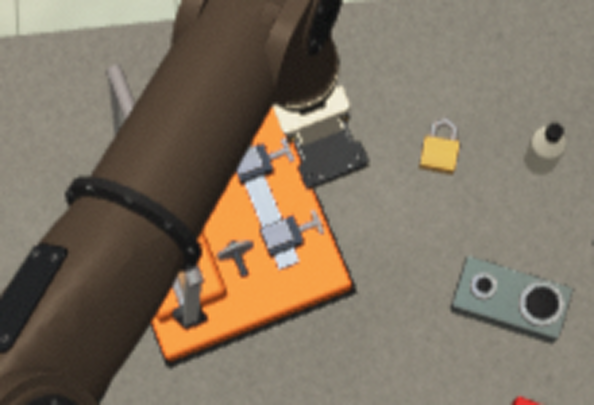

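The guard stands raised, with the crossbar at crop (85,128) to (240,45) in the side view. The forearm passes near it in the top view. I'll pull further clear and compare the bar with its predicted position at 1.25 rad.

```bash
python3 -m inch '[[[1,-15,0,-20,0],[1,-15,0,-25,0],[1,-5,0,-15,0],[1,0,0,0,0],[1,0,0,0,0],[1,0,0,0,0],[1,0,0,0,0],[1,0,0,0,0],[1,0,0,0,0]]]'
python3 -c "
from h import *
to([.660,-.094,.125])
from cell import eyes
r=eyes.get_image('side');f=cv2.resize(r['frame'],None,fx=3,fy=3,interpolation=2)
p=(.6214,.0408,-4.4256);c,s=np.cos(p[2]),np.sin(p[2])
for th,col in((1.25,(255,0,0)),(1.15,(0,255,0)),(1.05,(0,0,255))):
  ph=th+.1489
  for y in(-.136,.136):
    x=.08-.2022*np.cos(ph);z=.125+.2022*np.sin(ph)
    u=proj(r,[p[0]+c*x-s*y,p[1]+s*x+c*y,z])[0]*3+1;cv2.circle(f,tuple(int(v) for v in u),3,col,-1)
cv2.imwrite('pics/s9.png',f[180:700,480:1200])"
```

```text
clock: 11.6
position: [0.666, -0.1252, 0.3376]
ee_rot: [1.863, 2.445, -0.054]
force: [-0.6, 0.0, -0.9]
width: 0.006
t 11.6 pos [ 0.666  -0.1252  0.3376] tool z [ 0.0322 -0.0687 -0.9971] xang 105.38 F [-0.6172  0.0201 -0.9261] q [-0.5272  0.6056  1.0955  1.3508 -0.4889  1.4335  0.7927]
shift mm [ 47.5  -0.2 209.7] norm 215.0
```

View pics/s9.png

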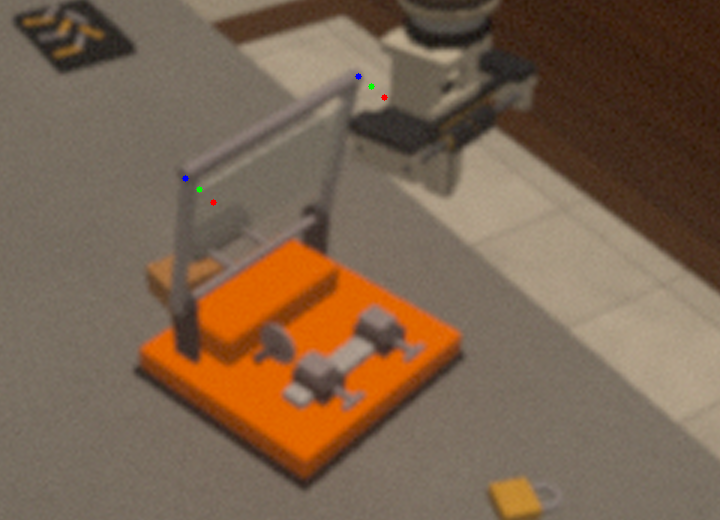

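The bar ends lie on the blue 1.25 rad prediction at crop (186,175) and (357,76). The gripper is clear of the guard, so I'm handing in.

```bash
python3 -c "
from cell import workorder,arm
print(workorder.sign_off())"
```

```text
the job is handed in; nothing more can be done
None
```

I pressed the stop button, let it go, raised the guard to its upper stop, and handed the job in at about 11.6 s of the 42 s allowed. The hand-in gave no verdict.

- **Stop button:** I pressed the small grey box's wide button with closed fingers. The fingertips reached 60.6 mm above the counter, which is the full 6 mm of travel, at about 41 N. The next picture showed the button out and the guard still down.
- **Guard:** I pushed the crossbar back and up from the front with the closed fingers, at about 7 to 12 N. It passed its balance point and swung away by itself.
- **Last checks:** About 2 s after it swung away, the crossbar ends matched the position predicted for 1.25 rad to within a few mm. The gripper stood clear of the guard with no force at the wrist. The stop and start buttons looked out, and the padlock and oil bottle looked unmoved. The carton is partly hidden behind the raised guard, but the part I could see looked unmoved. I judged all of these by eye and did not measure them.
- **What disagreed:** The machine's base measured about 5% smaller in the images than the size given. The crossbar was still where I expected it when the fingers touched it. The tool also tilted by about 4° during the lift, without consequence.

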